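Set the marking selector by clicks and shut the chamber

TASK

Set the batch selector on the control box: turn it clockwise, letting go and taking a fresh hold as needed, until it rests in position six, that is six clicks past the red zero mark, at the green mark (it already stands nought to two clicks past zero). Then break the locked folding stay of the marking chamber at its knuckle (the red tab, which gives way downwards) and lower the window lid gently until it is fully shut. Leave the selector on six, do not disturb the loose parts lying about, and let go of everything at the end.

Things in the scene. Friction and masses are not known exactly. Their poses are not given: they have to be found in the camera images.
- control_box: White box 170 (x) x 150 (y) x 70 mm high, fixed to the table, with a grey top plate carrying a ring of ten dots. Origin: centre of its underside; z up; its -x side faces the robot, turned by a few degrees.
- selector (a joint): Angle of the selector (rad), on a vertical axis through the centre of the control box; grows clockwise seen from above. Ten detent positions 30 degrees (0.524 rad) apart: 0 at the red dot (nearest the robot), 3.142 at position six (the green dot, on the far side), stops just past positions 0 and 9. It is sprung into the nearest detent when let go; a click takes about 0.15 N m.
- selector_grip (a point): Point on the selector's axis, mid-height of its bar grip, 102 mm above the table; turns with the selector. The selector is a black disc 80 mm across (top 80 mm above the table) with an upright bar on it 74 mm long, 16 mm thick, reaching from 80 to 120 mm above the table; the bar's length is this frame's x, its thickness y. Grip it across the 16 mm.
- selector_pointer (a point): Pointing end of the selector's bar, on its top edge 37 mm from the axis, marked with a white line along the top from the middle to this end and down the end face.
- dial_zero (a point): Red dot of position zero on the control box's top, 52 mm from the selector's axis.
- dial_six (a point): Green dot of position six on the control box's top, 52 mm from the selector's axis, straight across from the red dot. The other positions have small black dots.
- chamber: Marking chamber: white open-topped box 200 (x, depth) x 220 (y, width) x 100 mm high, fixed to the table, holding an aluminium carrier with steel blanks. Origin: centre of its underside; its -x side faces the robot, turned by a few degrees; +x of this frame points to the lid's hinge, +y to the side with the folding stay.
- lid (a joint): Angle of the chamber's lid (rad): 0 as propped open by the stay (60 degrees above level), growing as it closes, 1.047 fully shut. A stiff hinge: once the stay is broken the lid stays where it is left and takes about 2 to 5 N at the handle to lower. While the stay is locked it cannot be lowered.
- lid_hinge (a point): Middle of the lid's hinge line, along the far (+x) top edge of the chamber, 100 mm above the table; the hinge line runs along the chamber's y.
- lid_handle (a point): Middle of the lid's handle: blue round bar 12 mm thick, 140 mm long, parallel to the hinge line and 245 mm from it, 45 mm clear of the lid's free edge on two end arms. 315 mm above the table when open; 105 mm when shut, then 45 mm in front of the chamber's wall. Lid: aluminium frame 200 x 220 x 10 mm, orange window. The frame turns with the lid: parallel to the chamber's when shut.
- stay_knuckle (a joint): Fold of the stay at its knuckle (rad): 0 locked (bent upwards 7 degrees past straight, against its stop), 0.12 straight, growing as the knuckle drops, about 2.15 with the lid shut. Breaking it takes some 3 to 10 N on the tab. Once it is pressed some 25 mm down (0.5 or more) it folds freely as the lid is lowered; pressing farther draws the lid down ever faster, so press slowly.
- knuckle_tab (a point): Middle of the red tab at the stay's knuckle: a round grip 20 mm across, 26 mm long, along the chamber's y, on the end of a steel pin 12 mm thick that sticks out from the chamber's +y side; 166 mm from the chamber's middle plane, 138 mm above the table when locked. It swings about stay_foot: press it down (and a little towards the hinge) to break the stay.
- stay_foot (a point): Point beside the chamber on the axis about which the stay's lower half swings, at the same distance to the chamber's side as the tab, 90 mm above the table; the axis runs along the chamber's y and the tab's centre keeps 77 mm from it.
- blank: Loose steel machined blank, 54 mm across and 45 mm high, standing near the work; leave it alone. Origin: centre of its underside.
- carrier: Loose aluminium carrier plate 120 x 170 x 16 mm with dark bores, lying near the robot's right; leave it alone. Origin: centre of its underside.
- parts_bin: Loose open blue bin 100 x 140 x 50 mm near the robot's left; leave it alone. Origin: centre of its underside.

How it is judged:
By the outcome, as a careful person would: the job done as asked, in the order asked, and still so for the second after the job is handed in, with the robot touching nothing.
It also fails if it takes over 72 s, if anything falls off the work surface, if the arm or the gripper's body presses on something with over 40 N, if the wrist force passes 120 N, or if a joint passes its speed limit or range.

ROBOT

A 7-joint arm with a two-finger parallel gripper is mounted at the origin on the work surface. World frame = base frame: x ahead of the robot, y to its left, z up, the work surface at z = 0. Lengths are in m, angles in rad, forces in N, time in s.
With the tool pointing down it reaches from about 0.425 to 0.925 m from the base axis. Payload 6.8 kg.
Tool frame: the origin (TCP) lies where the fingers leave the gripper's body, on its centre line; the fingertips stand 73 mm ahead of it and the grasp point (between the pads) lies 54 mm ahead of it; z points along the fingers, y is the line along which they close (so a half turn about z gives the same grasp; the last joint's range is limited). The gripper opens to 85 mm and grips with 20 to 120 N. Pads are 22 mm wide; open, the fingers measure 114 mm over their backs; the gripper's body (76 mm by 85 mm) begins 54 mm behind the grasp point. The pads swing forward as they close: fully open they stand 13 mm farther back than shut.
Start: joints at [-1.456, 0.477, 0.022, 1.555, -0.011, 1.109, -0.083], TCP at [0.149, 0.658, 0.304] pointing down, gripper open.
Joint ranges: [-2.96, 2.96], [-0.34, 2.1], [-1.41, 1.46], [0.24, 2.44], [-1.37, 4.51], [0.17, 1.92], [-2.96, 2.96]. Speed limits (rad/s): [2.39, 2.39, 3.14, 3.14, 3.14, 3.14, 3.14].

INTERFACE

Orientations are given as a rotation vector (axis times angle).
In Python, from bench import r, grab_frame, camera_info gives the robot as it stands (r), with the cameras as plain functions.
- The arm moves only by the shell command python3 drive.py 'ROWS' [OPENING] [FORCE]. ROWS is a JSON list of rows, 1 to 5 of them, each an object with the fields d (a list: dx, dy, dz in shares of 1000 mm (1.0 is 1000 mm)), rot (a list: a rotation vector rx, ry, rz in fractions of the full range, 1 being pi/2 rad); a field left out counts as zero; each row is the pose to reach, as a shift and turn from the pose commanded when the command began, along the tool's axes at that moment; what a row does not reach only later rows make up. A row lasts 1/10 s, in which the tool goes at most 0.05 m and 0.15 rad, less where a joint would pass 70% of its speed; a pose out of reach is approached as far as the arm can. OPENING is the finger opening in m, set as the command begins (- or left out keeps the last). The fingers move at their own pace and stop on an object; FORCE is the grip in N (left out, the last holds). Time passes only in rows, so rows that do not move let the fingers close. It prints the time, the measured TCP pose, the force, the opening and the grip force at its end. Shift and turn numbers lie between -1 and 1, and a call with a number outside is refused. Input that does not fit is refused with a message, and nothing moves.
- r.get_obs(): the state, without advancing time (a new reading comes with each control period).
- grab_frame(name): name is "scene" or "top" or "wrist"; returns (picture, depth): 384x512x3 uint8, blue, green, red; 384x512 float32, m along the optical axis (not along the pixel's ray), 0 where there is no reading.
- camera_info(name): a dict with "camera_matrix" (3x3 intrinsics, pixels), "R" (3x3) and "t" (3): a world point X has camera coordinates R X + t. Camera axes: x right, y down, z forward; pixel columns grow to the right and rows downward; lengths in m; the calibration is good to about 2 mm. The wrist camera is an equidistant fisheye: a pixel r from the principal point sees the ray r / f radians off the axis. A picture is of the moment at which its call begins: read the wrist's pose just before it. camera_info takes no time and is no camera call; for the wrist camera it gives the pose at the moment of the call.
- r.hand_in(): hands the job in; it is judged then, once.
The state is a dict: "clock": time; "joints": joint angles; "qvel": joint speeds; "tau": joint torques, N m; "tcp_pos": TCP position; "orientation": TCP orientation; "contact_force": force on the tool from outside, world axes, zero at the start; "moment": the same for the moment, N m; "grip_width": finger opening in m; "gripper_force": force on a finger pad.
Only numpy, scipy, OpenCV 4.12 (cv2) and the standard library are available. Lean on these libraries where they do the work, as an engineer would, in place of code of your own. Each camera call takes 0.05 s, during which the arm holds its last target. There are 200 camera calls.

## Working session

There is one attempt and no reset: what is moved stays moved. The work goes in short steps, Python scripts to look and compute and a shell command to move; the robot and the scene stay as the last step left them, time stands still between calls to the robot, and variables do not carry over. Pictures are saved under pics/ and viewed, at most 10 in all, crops included, and the job is handed in when it is done.

```bash
ls; mkdir -p pics; python3 - <<'E'
from bench import r, grab_frame, camera_info
import cv2,numpy as np
o=r.get_obs();print(o)
ims=[]
for n in("scene","top"):
    c=camera_info(n);print(n,c)
    p,d=grab_frame(n);np.savez(f"{n}.npz",p=p,d=d);cv2.imwrite(f"pics/{n}0.png",p)
E
```

```text
bench.py
drive.py
pics
{'clock': 0.0, 'joints': array([-1.45608485,  0.4777598 ,  0.02231029,  1.55643234, -0.011518  ,
        1.10925374, -0.08312002]), 'qvel': array([-0.00117607,  0.00062809, -0.00049768,  0.00067659,  0.00015756,
       -0.00064961,  0.00105157]), 'tau': array([ 6.00221265e-04, -5.96427405e+01,  1.60812322e+00, -2.81198144e+01,
        1.24548524e-02,  9.06746602e-03, -5.34267713e-06]), 'tcp_pos': array([0.14904121, 0.65788737, 0.3029601 ]), 'orientation': array([-3.49226125e-01, -3.12202491e+00,  2.70691040e-03]), 'contact_force': array([-0.32548227,  0.17835999,  0.74866226]), 'moment': array([ 0.01576507,  0.02751512, -0.01200244]), 'gripper_force': 0.0, 'grip_width': 0.08545975629662717}
scene {'camera_matrix': array([[426.50643566,   0.        , 255.52069471],
       [  0.        , 426.50643566, 202.5922868 ],
       [  0.        ,   0.        ,   1.        ]]), 'R': array([[-0.0580962 ,  0.99823972, -0.01192897],
       [ 0.63880161,  0.02798948, -0.7688622 ],
       [-0.7671749 , -0.05228822, -0.63930322]]), 't': array([ 0.05250551, -0.16561117,  1.90944904])}
top {'camera_matrix': array([[462.14484755,   0.        , 253.00552253],
       [  0.        , 462.14484755, 195.24147216],
       [  0.        ,   0.        ,   1.        ]]), 'R': array([[-0.11678892, -0.99313954, -0.00584769],
       [-0.970263  ,  0.11535172, -0.21279965],
       [ 0.21201429, -0.01917884, -0.97707836]]), 't': array([0.02883208, 0.53483315, 1.28631721])}
```

View pics/scene0.png

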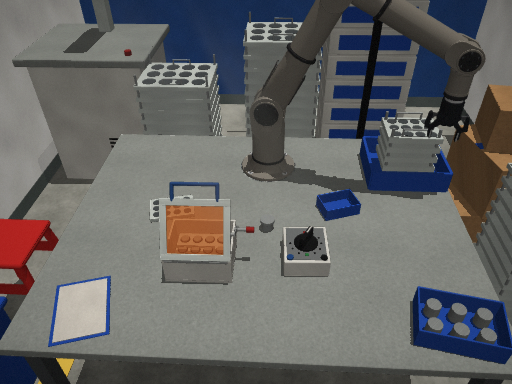

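View pics/top0.png

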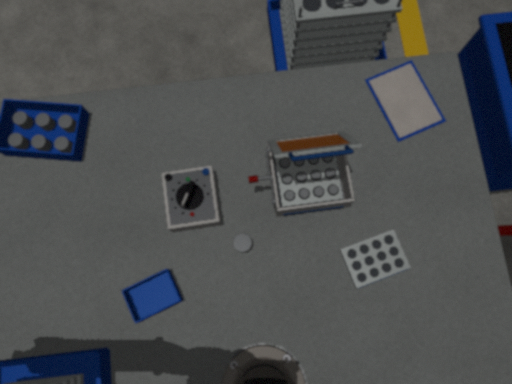

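The scene view shows the chamber at (197,240), the red tab at (250,229), the handle at (194,186) and the selector at (306,240). In the top view the selector is at (190,196), the tab at (254,179), the handle near (318,151), and the loose blank at (242,243). Next I'll measure these by colour, triangulating across the two views.

```bash
cat > h.py <<'E'
from bench import r, grab_frame, camera_info
import cv2,numpy as np
def cam(n):
    c=camera_info(n);return c["camera_matrix"],c["R"],c["t"]
def ray(n,uv):
    K,R,t=cam(n);d=R.T@np.linalg.solve(K,[*uv,1]);return -R.T@t,d
def plane(n,uv,z):
    o,d=ray(n,uv);return o+d*(z-o[2])/d[2]
def tri(a,ua,b,ub):
    o1,d1=ray(a,ua);o2,d2=ray(b,ub)
    s=np.linalg.lstsq(np.c_[d1,-d2],o2-o1,rcond=None)[0]
    p,q=o1+s[0]*d1,o2+s[1]*d2;return (p+q)/2,np.linalg.norm(p-q)
def blobs(im,lo,hi,roi,mn=3):
    x0,y0,x1,y1=roi;hsv=cv2.cvtColor(im[y0:y1,x0:x1],cv2.COLOR_BGR2HSV)
    m=cv2.inRange(hsv,np.array(lo),np.array(hi))
    n,l,s,c=cv2.connectedComponentsWithStats(m)
    return [(c[i]+[x0,y0],s[i]+np.array([x0,y0,0,0,0])) for i in range(1,n) if s[i,4]>=mn]
E
python3 - <<'E'
from h import *
S=np.load("scene.npz")["p"];T=np.load("top.npz")["p"]
for nm,lo,hi in(("red",(0,120,60),(8,255,255)),("red2",(172,120,60),(180,255,255)),("green",(45,80,30),(85,255,255)),("blue",(100,100,50),(125,255,255))):
    for n,im,rois in(("scene",S,[(150,170,340,290)]),("top",T,[(155,120,365,240)])):
        for c,s in blobs(im,lo,hi,rois[0]): print(nm,n,c.round(1),s)
a=cv2.resize(T[160:235,155:230],None,fx=5,fy=5,interpolation=cv2.INTER_CUBIC)
b=cv2.resize(S[220:280,275:335],None,fx=6,fy=6,interpolation=cv2.INTER_CUBIC)
c=np.zeros((375,740,3),np.uint8);c[:375,:375]=a;c[:360,380:740]=b
cv2.imwrite("pics/crop1.png",c)
E
```

```text
red scene [249.6 229.4] [246 227   8   6  47]
red scene [303.7 231.7] [303 231   2   2   3]
red top [253.1 178.7] [249 176   9   6  48]
red top [191.3 213.8] [190 213   3   3   6]
green scene [306.5 254. ] [305 253   4   3  12]
green top [187.5 178.7] [186 177   4   4  14]
blue scene [192.4 186.8] [170 182  49  20 250]
blue scene [329.1 204.8] [316 191  24  30 561]
blue scene [289.8 256.6] [287 254   7   6  33]
blue top [321.4 154.6] [290 146  63  15 278]
blue top [205.3 171.5] [202 169   7   6  32]
```

View pics/crop1.png

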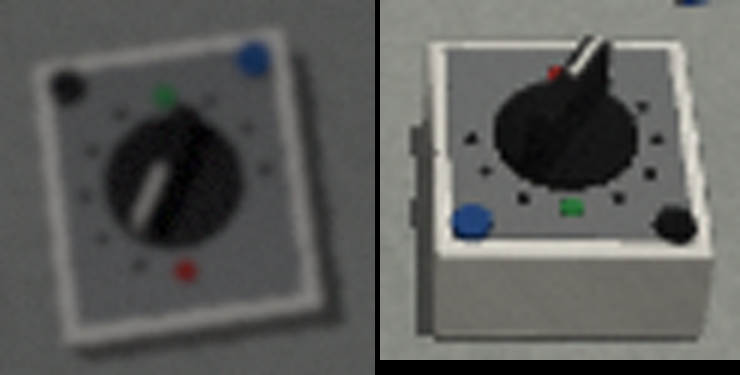

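The crop shows the red dot at crop (186,272), green at (165,97), and the white line running from (160,165) to (138,230). That is about 26° clockwise of red, so it stands at position 1.

```bash
python3 - <<'E'
from h import *
S=np.load("scene.npz")["p"];T=np.load("top.npz")["p"]
np.set_printoptions(precision=4,suppress=True)
gs=tri("scene",(306.5,254),"top",(187.5,178.7));rd=tri("scene",(303.9,231.7),"top",(191.3,213.8));print("green",gs,"red",rd)
print("grn70",plane("top",(187.5,178.7),.07),plane("scene",(306.5,254),.07),"red70",plane("top",(191.3,213.8),.07))
print("tab",tri("scene",(249.6,229.4),"top",(253.1,178.7)))
a=[plane("top",(155+x/5,160+y/5),.12)[:2] for x,y in((160,165),(138,230))];print("ptr",a)
# pointer top in scene crop: (600,40) tip far , (575,72)
print("ptr scene",[plane("scene",(275+(x-380)/6,220+y/6),.12)[:2] for x,y in((600,40),(572,72))])
# handle: bottom bar pixels in top: row profile
for n,im,roi in(("scene",S,(165,178,225,205)),("top",T,(285,140,358,165))):
    hsv=cv2.cvtColor(im,cv2.COLOR_BGR2HSV);m=cv2.inRange(hsv,(100,100,40),(125,255,255))
    x0,y0,x1,y1=roi
    for x in range(x0,x1,4):
        ys=np.nonzero(m[y0:y1,x])[0]+y0
        if len(ys):print(n,x,ys.min(),ys.max(),end='; ')
    print()
o=np.zeros((600,800,3),np.uint8)
o[:360,:800]=cv2.resize(T[130:220,245:445-0],(800,360),interpolation=cv2.INTER_CUBIC)
o[365:600,:]=0
cv2.imwrite("pics/crop2.png",np.hstack([cv2.resize(T[132:222,240:370],(650//1,450),interpolation=cv2.INTER_CUBIC)[:, :420],cv2.resize(S[175:285,155:265],(380,380),interpolation=cv2.INTER_CUBIC)[:450].copy() if 0 else cv2.copyMakeBorder(cv2.resize(S[175:285,155:265],(380,380),interpolation=cv2.INTER_CUBIC),0,70,0,0,cv2.BORDER_CONSTANT)]))
E
```

```text
green (array([0.6026, 0.1496, 0.0722]), np.float64(0.0010591119160078774)) red (array([0.4981, 0.1459, 0.0732]), np.float64(0.0025162106678142957))
grn70 [0.6032 0.1494 0.07  ] [0.6004 0.1504 0.07  ] red70 [0.4987 0.1475 0.07  ]
tab (array([ 0.5634, -0.0379,  0.1376]), np.float64(0.0007844749703219457))
ptr [array([0.5489, 0.1482]), array([0.5138, 0.1635])]
ptr scene [array([0.5221, 0.1669]), array([0.5486, 0.1505])]
scene 173 182 197; scene 177 182 185; scene 181 182 185; scene 185 182 184; scene 189 182 185; scene 193 182 185; scene 197 182 185; scene 201 183 184; scene 205 183 184; scene 209 183 184; scene 213 183 185; scene 217 183 201; 
top 293 156 160; top 297 157 160; top 301 156 159; top 305 156 159; top 309 155 159; top 313 154 158; top 317 154 157; top 321 153 157; top 325 153 156; top 329 152 156; top 333 152 155; top 337 151 155; top 341 151 154; top 345 149 153; top 349 148 152;
```

View pics/crop2.png

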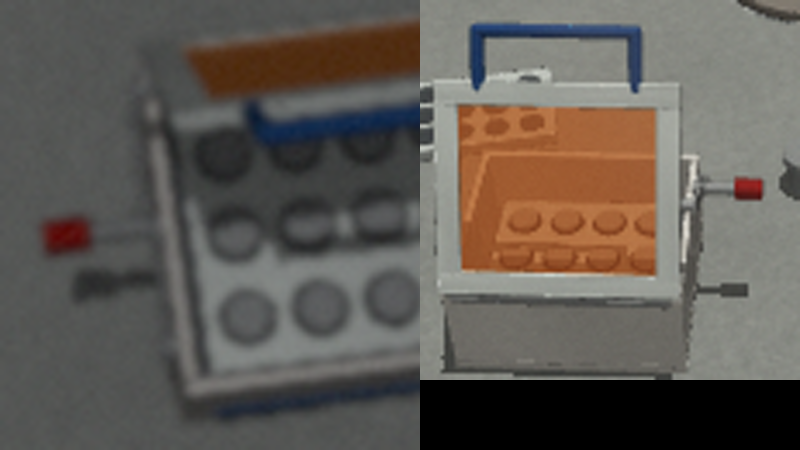

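```bash
python3 - <<'E'
from h import *
np.set_printoptions(precision=3,suppress=True)
d=np.load("scene.npz")["d"];K,R,t=cam("scene")
v,u=np.mgrid[:384,:512];P=np.stack([(u-K[0,2])/K[0,0]*d,(v-K[1,2])/K[1,1]*d,d],-1).reshape(-1,3)
W=((P-t)@R)
k=(W[:,2]>.06)&(W[:,2]<.45)&(d.ravel()>0)
for y in np.arange(.15,.8,.1):
  for x in np.arange(-.1,.7,.1):
    q=k&(abs(W[:,0]-x)<.05)&(abs(W[:,1]-y)<.05)
    if q.sum()>5: print((round(x,2),round(y,2)),"zmax %.3f"%W[q,2].max(),end=' | ')
T=np.load("top.npz")["p"]
# box yaw from long edges of white top frame; chamber yaw from handle line
h=[((x),158-(x-293)*8/56) for x in (293,349)]
a=plane("top",h[0],.318);b=plane("top",h[1],.318);print("\nhandle top",a,b,np.degrees(np.arctan2((a-b)[0],(a-b)[1])))
print("handle mid",tri("scene",(195.5,183.7),"top",(321,155)))
a=plane("scene",(173,183.5),.318);b=plane("scene",(218,184),.318);print("handle sc",a,b)
for n,pts in(("top",[(155+x/5,160+y/5) for x,y in((38,68),(280,32),(320,303),(70,342))]),("scene",[(275+(x-380)/6,220+y/6) for x,y in((712,252),(440,252),(432,43),(680,43))])):
  print("box",n,[plane(n,p,.07)[:2] for p in pts])
E
```

```text
(np.float64(0.0), np.float64(0.15)) zmax 0.449 | (np.float64(0.1), np.float64(0.15)) zmax 0.449 | (np.float64(0.5), np.float64(0.15)) zmax 0.126 | (np.float64(0.6), np.float64(0.15)) zmax 0.125 | (np.float64(0.5), np.float64(0.25)) zmax 0.076 | (np.float64(0.6), np.float64(0.25)) zmax 0.083 | (np.float64(-0.1), np.float64(0.45)) zmax 0.252 | (np.float64(0.0), np.float64(0.45)) zmax 0.253 | (np.float64(0.1), np.float64(0.45)) zmax 0.254 | (np.float64(0.2), np.float64(0.45)) zmax 0.095 | (np.float64(-0.1), np.float64(0.55)) zmax 0.249 | (np.float64(0.0), np.float64(0.55)) zmax 0.255 | (np.float64(0.1), np.float64(0.55)) zmax 0.353 | (np.float64(0.2), np.float64(0.55)) zmax 0.350 | (np.float64(-0.1), np.float64(0.65)) zmax 0.250 | (np.float64(0.0), np.float64(0.65)) zmax 0.255 | (np.float64(0.1), np.float64(0.65)) zmax 0.446 | (np.float64(0.2), np.float64(0.65)) zmax 0.450 | (np.float64(0.0), np.float64(0.75)) zmax 0.096 | (np.float64(0.1), np.float64(0.75)) zmax 0.317 | (np.float64(0.2), np.float64(0.75)) zmax 0.351 | 
handle top [ 0.557 -0.134  0.318] [ 0.56  -0.269  0.318] -1.6394331636598618
handle mid (array([ 0.557, -0.2  ,  0.315]), np.float64(0.002888045003698456))
handle sc [ 0.563 -0.266  0.318] [ 0.56  -0.129  0.318]
box top [array([0.627, 0.22 ]), array([0.632, 0.078]), array([0.47 , 0.071]), array([0.464, 0.214])]
box scene [array([0.632, 0.225]), array([0.639, 0.08 ]), array([0.475, 0.075]), array([0.469, 0.219])]
```

Careful with the scale: turns go in shares of pi/2 rad. That gives: 0.265 rad is 0.1687.

```bash
python3 drive.py '[{"d":[-0.05,0.011,0],"rot":[0,0,0.042]},{"d":[-0.1,0.022,0],"rot":[0,0,0.084]},{"d":[-0.15,0.033,0],"rot":[0,0,0.1273]},{"d":[-0.2,0.045,0],"rot":[0,0,0.1687]}]'
python3 drive.py '[{"d":[-0.035,-0.03,0]},{"d":[-0.073,-0.063,0]},{"d":[-0.111,-0.096,0]},{"d":[-0.149,-0.129,0]},{"d":[-0.187,-0.162,0]}]'
python3 drive.py '[{"d":[-0.038,-0.033,0]},{"d":[-0.076,-0.066,0]},{"d":[-0.114,-0.099,0]},{"d":[-0.152,-0.132,0]},{"d":[-0.19,-0.165,0]}]'
python3 -c "
from bench import r, grab_frame, camera_info;o=r.get_obs();print(o['joints'],o['tcp_pos'],o['orientation'])"
```

```text
clock: 0.5
tcp_pos: [0.3509, 0.6575, 0.3035]
orientation: [-0.762, -3.048, 0.001]
contact_force: [-1.2, 1.3, 0.5]
grip_width: 0.0857
gripper_force: 0.0
clock: 1.0
tcp_pos: [0.4383, 0.4263, 0.3035]
orientation: [-0.758, -3.048, 0.001]
contact_force: [1.2, 0.3, -0.8]
grip_width: 0.0852
gripper_force: 0.0
clock: 1.5
tcp_pos: [0.528, 0.1931, 0.3037]
orientation: [-0.758, -3.048, 0.0]
contact_force: [1.3, 0.0, -0.4]
grip_width: 0.0854
gripper_force: 0.0
[-0.66640179  0.29448389  0.25183848  1.84343162 -0.08538612  1.01443866
  0.70333105] [0.52799938 0.19310189 0.30373105] [-7.58401610e-01 -3.04834250e+00  2.11102066e-04]
```

```bash
python3 drive.py '[{"d":[-0.0357,-0.031,0.03]},{"d":[-0.0357,-0.031,0.06]},{"d":[-0.0357,-0.031,0.06]}]'
python3 - <<'E'
from h import *
c=camera_info("wrist");p,d=grab_frame("wrist");print(c);np.savez("w1.npz",p=p,d=d,K=c["camera_matrix"],R=c["R"],t=c["t"]);cv2.imwrite("pics/w1.png",p)
E
```

```text
clock: 1.8
tcp_pos: [0.5428, 0.1482, 0.2401]
orientation: [-0.763, -3.041, 0.008]
contact_force: [-1.0, 0.7, -0.3]
grip_width: 0.0849
gripper_force: 0.0
{'camera_matrix': array([[297.31863964,   0.        , 256.93834321],
       [  0.        , 297.31863964, 189.95842151],
       [  0.        ,   0.        ,   1.        ]]), 'R': array([[ 0.47184509,  0.88165903, -0.00628962],
       [ 0.84788878, -0.45179283,  0.27743081],
       [ 0.24175778, -0.13623726, -0.96072503]]), 't': array([-0.38621708, -0.41179878,  0.20788084])}
```

View pics/w1.png

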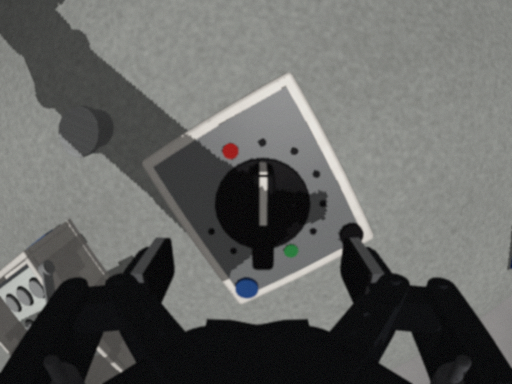

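The wrist view shows red at (230,151), green at (290,250) and the white line from (264,172) to (263,224), in line with the first black dot at (262,142). That confirms position 1, and the bar is already square to the fingers.

```bash
cat >> h.py <<'E'
def wray(f,uv):
    w=np.load(f);K=w["K"];R=w["R"];t=w["t"]
    q=(np.array(uv)-K[:2,2])/K[0,0];th=np.linalg.norm(q)
    d=R.T@np.r_[np.sin(th)*q/th,np.cos(th)];return -R.T@t,d
def wplane(f,uv,z):
    o,d=wray(f,uv);return o+d*(z-o[2])/d[2]
def tocmd(dw):
    from scipy.spatial.transform import Rotation as Q
    return Q.from_rotvec(r.get_obs()["orientation"]).inv().apply(dw)
E
python3 - <<'E'
from h import *
np.set_printoptions(precision=4,suppress=True)
im=np.load("w1.npz")["p"]
for lo,hi in(((0,120,60),(8,255,255)),((172,120,60),(180,255,255)),((45,80,30),(85,255,255))):
  for c,s in blobs(im,lo,hi,(140,70,380,310),20): print(c,s[4],wplane("w1.npz",c,.07))
  
g=cv2.cvtColor(im,cv2.COLOR_BGR2GRAY)[150:285,240:290]
a=wplane("w1.npz",(263.5,166),.12);b=wplane("w1.npz",(263,224),.12);print("ptr",a,b,np.degrees(np.arctan2((a-b)[1],(a-b)[0])))
o=r.get_obs();print(o["tcp_pos"],o["orientation"],o["joints"])
from scipy.spatial.transform import Rotation as Q
print(Q.from_rotvec(o["orientation"]).as_matrix())
E
```

```text
[229.9309 150.6489] 188 [0.5018 0.1448 0.07  ]
[290.551 250.381] 147 [0.6071 0.1485 0.07  ]
ptr [0.5169 0.1672 0.12  ] [0.5531 0.1477 0.12  ] 151.72482811378606
[0.5435 0.1504 0.2422] [-0.7593 -3.0442  0.0045] [-0.5856  0.3714  0.2579  1.8971 -0.119   0.8928  0.8126]
[[-0.8828  0.4696 -0.0047]
 [ 0.4697  0.8828 -0.0018]
 [ 0.0033 -0.0038 -1.    ]]
```

```bash
python3 drive.py '[{"d":[0,0,0.03]},{"d":[0,0,0.04]},{"d":[0,0,0.04]},{"d":[0,0,0.04]}]'
```

```text
clock: 2.25
tcp_pos: [0.5452, 0.1521, 0.205]
orientation: [0.756, 3.048, 0.001]
contact_force: [0.9, 0.3, -0.1]
grip_width: 0.0853
gripper_force: 0.0
```

```bash
python3 drive.py '[{"d":[-0.0086,-0.0006,0.02]},{"d":[-0.0086,-0.0006,0.045]},{"d":[-0.0086,-0.0006,0.045]},{"d":[-0.0086,-0.0006,0.045]}]' - 40
python3 drive.py '[{},{},{},{},{}]' 0 40
```

```text
clock: 2.65
tcp_pos: [0.5525, 0.1469, 0.16]
orientation: [0.758, 3.048, 0.001]
contact_force: [1.2, -0.0, 0.5]
grip_width: 0.0853
gripper_force: 0.0
clock: 3.15
tcp_pos: [0.5524, 0.1468, 0.1593]
orientation: [0.758, 3.048, 0.001]
contact_force: [-1.2, -1.0, 1.6]
grip_width: 0.0154
gripper_force: 41.1
```

Gripped at a 15.4 mm opening with hardly any side force. Turning clockwise next.

Converted, 0.58 rad is 0.3692.

```bash
for i in 1 2; do :; done; python3 drive.py '[{"rot":[0,0,0.0637]},{"rot":[0,0,0.1401]},{"rot":[0,0,0.2165]},{"rot":[0,0,0.2928]},{"rot":[0,0,0.3692]}]'
python3 drive.py '[{"rot":[0,0,0.0764]},{"rot":[0,0,0.1528]},{"rot":[0,0,0.2292]},{"rot":[0,0,0.3056]},{"rot":[0,0,0.382]}]'; python3 -c "
from bench import r, grab_frame, camera_info;o=r.get_obs();print(o['joints'],o['moment'])"
```

```text
clock: 3.65
tcp_pos: [0.5525, 0.1468, 0.1593]
orientation: [1.604, 2.701, 0.001]
contact_force: [-0.2, 0.4, 1.5]
grip_width: 0.0159
gripper_force: 41.4
clock: 4.15
tcp_pos: [0.5526, 0.1469, 0.1594]
orientation: [2.33, 2.107, 0.002]
contact_force: [1.6, -0.5, 1.4]
grip_width: 0.0154
gripper_force: 41.2
[-0.77735901  0.54300614  0.53926223  1.95375525 -0.40026979  0.74978249
 -0.10453612] [0.08925792 0.03947298 0.25428644]
```

Converted, 0.24 rad is 0.1528.

```bash
python3 drive.py '[{"rot":[0,0,0.0764]},{"rot":[0,0,0.1528]},{"rot":[0,0,0.2292]},{"rot":[0,0,0.3056]},{"rot":[0,0,0.382]}]'
python3 drive.py '[{"rot":[0,0,0.0764]},{"rot":[0,0,0.1528]},{"rot":[0,0,0.2292]},{"rot":[0,0,0.3056]},{"rot":[0,0,0.382]}]';python3 drive.py '[{"rot":[0,0,0.0764]},{"rot":[0,0,0.1528]},{"rot":[0,0,0.1528]},{"rot":[0,0,0.1528]}]'; python3 -c "
from bench import r, grab_frame, camera_info;o=r.get_obs();print(o['joints'],o['moment'])"
```

```text
clock: 4.65
tcp_pos: [0.5527, 0.1469, 0.1593]
orientation: [2.849, 1.324, 0.002]
contact_force: [0.3, 0.5, 0.5]
grip_width: 0.0157
gripper_force: 41.2
clock: 5.15
tcp_pos: [0.5528, 0.1467, 0.1594]
orientation: [-3.113, -0.422, -0.002]
contact_force: [2.3, -1.2, 0.7]
grip_width: 0.0158
gripper_force: 41.1
clock: 5.55
tcp_pos: [0.5528, 0.1466, 0.1593]
orientation: [-3.141, -0.056, -0.002]
contact_force: [1.4, 0.0, 3.4]
grip_width: 0.0155
gripper_force: 41.5
[-1.02128783  0.68140602  0.91260405  1.96783058 -0.72138642  0.85444302
 -1.24611598] [-0.00092313 -0.17868997 -0.06200333]
```

Tool x now points at +2.0°, which is the box yaw plus 180° past zero, so the selector should be on six. I'll release, lift and look.

```bash
python3 drive.py '[{},{},{},{}]' 0.085
python3 drive.py '[{"d":[0,0,-0.04]},{"d":[0,0,-0.08]},{"d":[0,0,-0.12]},{"d":[0,0,-0.16]},{"d":[0,0,-0.16]}]'
python3 - <<'E'
from h import *
o=r.get_obs();print(o["joints"],o["tcp_pos"],o["grip_width"])
c=camera_info("wrist");p,d=grab_frame("wrist");np.savez("w2.npz",p=p,d=d,K=c["camera_matrix"],R=c["R"],t=c["t"]);cv2.imwrite("pics/w2.png",p)
E
```

```text
clock: 5.95
tcp_pos: [0.5519, 0.1465, 0.1587]
orientation: [-3.141, -0.053, 0.001]
contact_force: [0.7, 0.0, -0.6]
grip_width: 0.0729
gripper_force: 0.0
clock: 6.45
tcp_pos: [0.5545, 0.146, 0.3237]
orientation: [-3.138, -0.053, -0.012]
contact_force: [0.8, 0.4, -0.0]
grip_width: 0.0847
gripper_force: 0.0
[-1.18776317  0.49609665  1.14013774  1.83456952 -0.50140321  1.12903202
 -1.40917671] [0.55448893 0.1460486  0.32374053] 0.08474719748992778
```

View pics/w2.png

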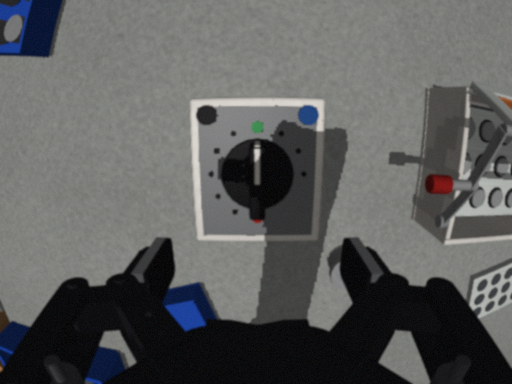

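The wrist view shows the white line at (257,145) pointing straight at the green dot (257,127), so the selector is on six. The red tab is at (439,184). Next I'll refine the tab position.

Converted, -0.74 rad is -0.4711.

```bash
python3 drive.py '[{"rot":[0,0,-0.0891]},{"rot":[0,0,-0.1846]},{"rot":[0,0,-0.2801]},{"rot":[0,0,-0.3756]},{"rot":[0,0,-0.4711]}]' 0
python3 drive.py '[{"rot":[0,0,-0.0955]},{"rot":[0,0,-0.191]},{"rot":[0,0,-0.2865]},{"rot":[0,0,-0.382]},{"rot":[0,0,-0.4775]}]'
python3 - <<'E'
from h import *
np.set_printoptions(precision=4,suppress=True)
im=np.load("w2.npz")["p"]
for c,s in blobs(im,(0,120,40),(8,255,255),(400,150,480,220),40):
  o1,d1=wray("w2.npz",c);print(c,s,wplane("w2.npz",c,.138))
  for n,uv in(("top",(253.1,178.7)),("scene",(249.6,229.4))):
    o2,d2=ray(n,uv);q=np.linalg.lstsq(np.c_[d1,-d2],o2-o1,rcond=None)[0];print(n,(o1+q[0]*d1+o2+q[1]*d2)/2)
o=r.get_obs();print(o["joints"],o["tcp_pos"],o["orientation"])
E
```

```text
clock: 7.0
tcp_pos: [0.5514, 0.1465, 0.3175]
orientation: [-2.905, -1.195, 0.003]
contact_force: [-0.4, 0.1, -0.4]
grip_width: 0.0119
gripper_force: 0.0
clock: 7.5
tcp_pos: [0.5513, 0.1465, 0.3174]
orientation: [-2.265, -2.175, 0.003]
contact_force: [0.5, 0.1, -0.3]
grip_width: -0.0
gripper_force: 0.0
[439.5067 183.9756] [426 175  27  19 450] [ 0.566  -0.0398  0.138 ]
top [ 0.5648 -0.0391  0.1374]
scene [ 0.5669 -0.0373  0.1411]
[-0.9472  0.3542  0.7418  1.8309 -0.2714  1.063  -0.1426] [0.5513 0.1465 0.3174] [-2.2651 -2.1752  0.0033]
```

Converted, -0.25 rad is -0.1592.

```bash
python3 drive.py '[{"d":[-0.04,0.005,0],"rot":[0,-0.0382,0]},{"d":[-0.08,0.01,0],"rot":[0,-0.0764,0]},{"d":[-0.12,0.015,0],"rot":[0,-0.121,0]},{"d":[-0.16,0.02,0.02],"rot":[0,-0.1592,0]},{"d":[-0.1748,0.0207,0.04],"rot":[0,-0.1592,0]}]'
python3 drive.py '[{},{}]'
python3 - <<'E'
from h import *
np.set_printoptions(precision=4,suppress=True)
from scipy.spatial.transform import Rotation as Q
o=r.get_obs();M=Q.from_rotvec(o["orientation"]).as_matrix();print(o["joints"],o["tcp_pos"],"tip",o["tcp_pos"]+.073*M[:,2]);print(M)
c=camera_info("wrist");p,d=grab_frame("wrist");np.savez("w3.npz",p=p,d=d,K=c["camera_matrix"],R=c["R"],t=c["t"]);cv2.imwrite("pics/w3.png",p)
E
```

```text
clock: 8.0
tcp_pos: [0.5638, -0.032, 0.2775]
orientation: [2.14, 2.038, -0.273]
contact_force: [0.5, 1.0, -0.2]
grip_width: 0.0
gripper_force: 0.0
clock: 8.2
tcp_pos: [0.5642, -0.0287, 0.2782]
orientation: [2.14, 2.042, -0.271]
contact_force: [0.4, 0.1, 0.5]
grip_width: 0.0002
gripper_force: 0.0
[-0.8006  0.4399  0.8322  1.8895 -0.0862  0.9652 -0.0127] [ 0.5642 -0.0287  0.2782] tip [ 0.5632 -0.0467  0.2074]
[[ 0.0453  0.9989 -0.0136]
 [ 0.9678 -0.0473 -0.2471]
 [-0.2475 -0.0019 -0.9689]]
```

View pics/w3.png

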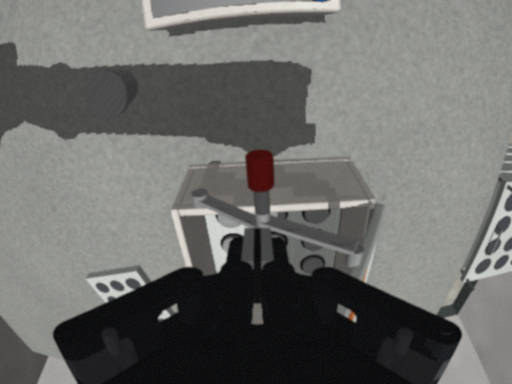

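The wrist view shows the tab at (260,171), the stay foot at (200,195) on the side nearer the robot, and the fingertips near (260,240). I'll check the tab and foot positions, then press.

```bash
python3 - <<'E'
from h import *
np.set_printoptions(precision=4,suppress=True)
im=np.load("w3.npz")["p"];i2=np.load("w2.npz")["p"]
c=max(blobs(im,(0,120,30),(8,255,255),(230,140,290,200),40),key=lambda b:b[1][4]);print(c)
print(wplane("w3.npz",c[0],.138))
o1,d1=wray("w3.npz",c[0]);o2,d2=wray("w2.npz",(439.5,184));q=np.linalg.lstsq(np.c_[d1,-d2],o2-o1,rcond=None)[0];print("tri",o1+q[0]*d1,o2+q[1]*d2)
print("foot",wplane("w3.npz",(200,195),.09))
E
```

```text
(array([259.7952, 170.4291]), array([247, 150,  27,  42, 874]))
[ 0.5665 -0.0387  0.138 ]
tri [ 0.5665 -0.0371  0.1412] [ 0.5668 -0.0373  0.1414]
foot [ 0.5075 -0.0865  0.09  ]
```

```bash
python3 drive.py '[{"d":[0.004,0.003,0.016]},{"d":[0.008,0.003,0.032]},{"d":[0.0124,0.003,0.0484]},{"d":[0.0124,0.003,0.0484]},{"d":[0.0124,0.003,0.0484]}]'
python3 drive.py '[{"d":[0.0012,0.001,0.005]},{"d":[0.0025,0.002,0.0097]},{"d":[0.0037,0.0035,0.0145]},{"d":[0.0037,0.0035,0.0145]}]'
```

```text
clock: 8.75
tcp_pos: [0.5681, -0.0282, 0.2296]
orientation: [2.138, 2.043, -0.268]
contact_force: [0.1, -0.5, -0.7]
grip_width: 0.0001
gripper_force: 0.0
clock: 9.15
tcp_pos: [0.5734, -0.0289, 0.2149]
orientation: [2.137, 2.04, -0.263]
contact_force: [2.0, 0.7, 2.8]
grip_width: 0.0001
gripper_force: 1.8
```

```bash
python3 drive.py '[{"d":[0.001,0.002,0.004]},{"d":[0.002,0.004,0.008]},{"d":[0.003,0.0055,0.012]},{"d":[0.003,0.0055,0.012]}]'
python3 drive.py '[{"d":[0.001,0.0015,0.004]},{"d":[0.002,0.003,0.008]},{"d":[0.003,0.004,0.012]},{"d":[0.003,0.004,0.012]}]'
```

```text
clock: 9.55
tcp_pos: [0.5798, -0.0293, 0.2031]
orientation: [2.136, 2.039, -0.261]
contact_force: [3.6, 0.6, 6.8]
grip_width: -0.0005
gripper_force: 3.4
clock: 9.95
tcp_pos: [0.584, -0.0296, 0.1909]
orientation: [2.136, 2.039, -0.26]
contact_force: [4.8, 0.7, 6.8]
grip_width: 0.0
gripper_force: 3.7
```

Converted, 0.25 rad is 0.1592.

```bash
python3 drive.py '[{"d":[0.001,0.001,0.003]},{"d":[0.0015,0.0015,0.006]},{"d":[0.0015,0.0015,0.006]}]'
python3 drive.py '[{"d":[-0.01,0,-0.03]},{"d":[-0.02,0,-0.07]},{"d":[-0.03,0,-0.11]},{"d":[-0.03,0,-0.15]},{"d":[-0.03,0,-0.19]}]'
python3 drive.py '[{"d":[0,0,-0.04],"rot":[0,0.0637,0]},{"d":[0,0,-0.08],"rot":[0,0.1592,0]},{"d":[0,0,-0.08],"rot":[0,0.1592,0]},{"d":[0,0,-0.08],"rot":[0,0.1592,0]}]'
python3 - <<'E'
from h import *
np.set_printoptions(precision=4,suppress=True)
o=r.get_obs();print(o["joints"],o["tcp_pos"])
out=[]
for n in("scene","top"):
    p,d=grab_frame(n);np.savez(f"{n}2.npz",p=p,d=d);out.append(p)
cv2.imwrite("pics/b.png",np.hstack([cv2.resize(out[0][150:300,140:340],(400,300)),cv2.resize(out[1][120:270,160:360],(400,300))]))
E
```

```text
clock: 10.25
tcp_pos: [0.585, -0.0298, 0.1846]
orientation: [2.136, 2.039, -0.261]
contact_force: [3.4, -0.3, 7.1]
grip_width: -0.0
gripper_force: 3.5
clock: 10.75
tcp_pos: [0.5824, -0.0124, 0.376]
orientation: [2.141, 2.04, -0.27]
contact_force: [1.0, 0.1, -0.3]
grip_width: 0.0
gripper_force: 0.0
clock: 11.15
tcp_pos: [0.5838, 0.0064, 0.4527]
orientation: [2.275, 2.166, 0.002]
contact_force: [0.1, -0.5, -0.1]
grip_width: 0.0
gripper_force: 0.0
[-0.7754  0.2765  0.8425  1.6189 -0.2111  1.3398  0.0477] [0.5838 0.0064 0.4527]
```

View pics/b.png

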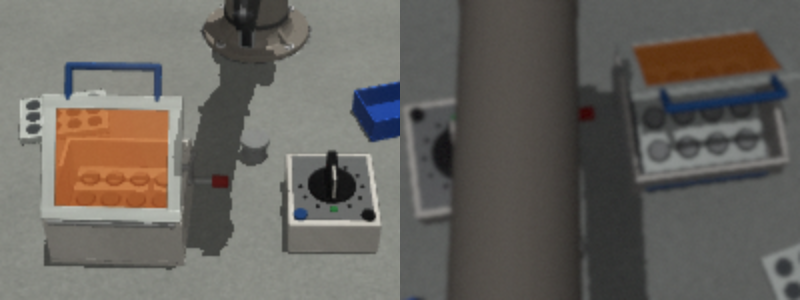

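The stay is broken: the tab now sits low at crop (220,181) and the lid has come partly down. The handle spans crop (66,65) to (161,66) in the scene and (663,101) to (787,91) in the top view. Next I'll locate the handle.

```bash
python3 - <<'E'
from h import *
np.set_printoptions(precision=4,suppress=True)
M={}
for n,roi in(("scene",(165,172,230,190)),("top",(285,155,358,178))):
    im=np.load(n+"2.npz")["p"];x0,y0,x1,y1=roi
    m=cv2.inRange(cv2.cvtColor(im,cv2.COLOR_BGR2HSV),(100,100,30),(125,255,255))
    M[n]=[]
    for x in range(x0,x1):
        ys=np.nonzero(m[y0:y1,x])[0]+y0
        if len(ys) and len(ys)<8:M[n].append((x,ys.mean()))
    a=np.array(M[n]);f=np.polyfit(a[:,0],a[:,1],1);e0,e1=a[0,0],a[-1,0]
    M[n]=((e0+e1)/2,np.polyval(f,(e0+e1)/2));print(n,e0,e1,f,M[n])
h=tri("scene",M["scene"],"top",M["top"]);print(h)
o=r.get_obs();print(o["tcp_pos"],tocmd(h[0]-o["tcp_pos"]), tocmd([1,0,0]),tocmd([0,0,-1]))
E
```

```text
scene 176.0 220.0 [  0.0123 180.3067] (np.float64(198.0), np.float64(182.74377398978453))
top 291.0 352.0 [ -0.1218 209.5711] (np.float64(321.5), np.float64(170.40447714770517))
(array([ 0.5245, -0.1994,  0.2938]), np.float64(0.0024677637708153117))
[0.5833 0.008  0.4505] [-0.2098 -0.0486  0.1571] [ 0.0467  0.9989 -0.0028] [0.0011 0.0027 1.    ]
```

```bash
python3 drive.py '[{"d":[-0.045,-0.01,0]},{"d":[-0.09,-0.02,0]},{"d":[-0.135,-0.03,0]},{"d":[-0.18,-0.04,0.01]},{"d":[-0.21,-0.0486,0.03]}]'
python3 drive.py '[{"d":[0,0,0.02]},{"d":[0,0,0.02]},{"d":[0,0,0.02]}]'
python3 -c "
from h import *
o=r.get_obs();print(o['joints'],tocmd([1,0,0]),tocmd([0,0,-1]),tocmd([0,1,0]))"
```

```text
clock: 11.75
tcp_pos: [0.5242, -0.2026, 0.4214]
orientation: [2.275, 2.166, -0.002]
contact_force: [0.5, -0.2, 1.0]
grip_width: 0.0002
gripper_force: 0.0
clock: 12.05
tcp_pos: [0.5257, -0.1985, 0.4011]
orientation: [-2.27, -2.169, 0.003]
contact_force: [0.6, -0.2, 0.6]
grip_width: -0.0003
gripper_force: 0.0
[-0.4730778   0.28014786  0.90708281  1.74744795 -0.23185771  1.22997138
  0.44877218] [ 0.04515814  0.9989758  -0.0028447 ] [2.53976205e-04 2.83612806e-03 9.99995946e-01] [ 9.98979819e-01 -4.51586775e-02 -1.25641820e-04]
```

```bash
python3 drive.py '[{"d":[0,0,0.012]},{"d":[0,-0.002,0.024]},{"d":[0,-0.008,0.033]},{"d":[0,-0.014,0.041]},{"d":[0,-0.021,0.049]}]'
python3 drive.py '[{"d":[0,-0.006,0.007]},{"d":[0,-0.011,0.013]},{"d":[0,-0.017,0.02]}]'
```

```text
clock: 12.55
tcp_pos: [0.5013, -0.1991, 0.3534]
orientation: [-2.269, -2.163, 0.004]
contact_force: [-17.8, 3.5, 22.8]
grip_width: 0.0
gripper_force: 11.5
clock: 12.85
tcp_pos: [0.4822, -0.1992, 0.3327]
orientation: [-2.269, -2.159, 0.008]
contact_force: [-19.7, 1.8, 19.7]
grip_width: -0.0001
gripper_force: 10.4
```

```bash
python3 drive.py '[{"d":[0,-0.003,-0.001]},{"d":[0,-0.006,-0.002]},{"d":[0,-0.006,-0.002]}]'
```

```text
clock: 13.15
tcp_pos: [0.4814, -0.1975, 0.335]
orientation: [2.273, 2.169, 0.001]
contact_force: [0.8, 0.3, 0.1]
grip_width: -0.0004
gripper_force: 0.0
```

```bash
python3 drive.py '[{"d":[0,-0.004,0.005]},{"d":[0,-0.009,0.01]},{"d":[0,-0.014,0.015]}]'
python3 drive.py '[{"d":[0,-0.005,0.006]},{"d":[0,-0.009,0.012]}]'
```

```text
clock: 13.45
tcp_pos: [0.4673, -0.197, 0.3196]
orientation: [2.273, 2.169, -0.0]
contact_force: [0.4, -0.1, 1.3]
grip_width: 0.0004
gripper_force: 0.2
clock: 13.65
tcp_pos: [0.4576, -0.1965, 0.3072]
orientation: [-2.273, -2.168, 0.001]
contact_force: [-0.0, -0.3, -0.9]
grip_width: 0.0001
gripper_force: 0.0
```

```bash
python3 - <<'E'
from h import *
c=camera_info("wrist")
w,d=grab_frame("wrist");p,_=grab_frame("scene");np.savez("w4.npz",p=w,d=d,K=c["camera_matrix"],R=c["R"],t=c["t"]);np.savez("scene3.npz",p=p)
cv2.imwrite("pics/c.png",np.hstack([cv2.resize(w,(400,300)),cv2.resize(p[150:300,140:340],(400,300))]))
E
```

```text
(no output)
```

View pics/c.png

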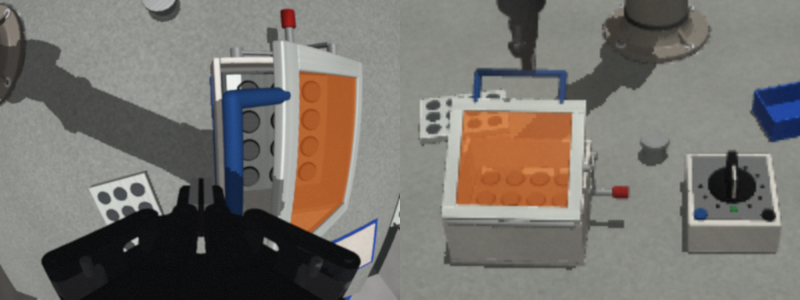

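The finger is in front of the handle: in the wrist half, the fingertips are at (200,190) and the bar runs from (233,100) to (236,210). I moved too far towards the robot, so I'll re-measure the bar.

```bash
python3 - <<'E'
from h import *
np.set_printoptions(precision=4,suppress=True)
im=np.load("w4.npz")["p"];m=cv2.inRange(cv2.cvtColor(im,cv2.COLOR_BGR2HSV),(100,100,30),(125,255,255))
s=np.load("scene3.npz")["p"];ms=cv2.inRange(cv2.cvtColor(s,cv2.COLOR_BGR2HSV),(100,100,30),(125,255,255))
a=[(x,np.mean(np.nonzero(ms[178:194,x])[0]+178)) for x in range(180,222) if 0<ms[178:194,x].astype(bool).sum()<8];f=np.polyfit(*np.array(a).T,1);print("scene row",np.polyval(f,200),f)
K,R,t=cam("scene")
for y in(150,170,190,210,230):
    xs=np.nonzero(m[y,285:330])[0]+285
    for z in np.arange(.2,.32,.001):
        X=wplane("w4.npz",(xs.mean(),y),z);c=K@(R@X+t);c=c[:2]/c[2]
        if c[1]<np.polyval(f,c[0]): print(y,xs.min(),xs.max(),X);break
o=r.get_obs();print(o["tcp_pos"],o["joints"])
E
```

```text
scene row 186.06921181386386 [ -0.0035 186.7745]
150 285 310 [ 0.479  -0.1451  0.248 ]
170 286 310 [ 0.4791 -0.1542  0.248 ]
190 287 310 [ 0.4792 -0.1636  0.248 ]
210 288 310 [ 0.4794 -0.1734  0.248 ]
230 288 310 [ 0.4796 -0.1842  0.247 ]
[ 0.4573 -0.1964  0.3069] [-0.482   0.2416  0.9039  2.0083 -0.2256  0.9963  0.4846]
```

```bash
python3 drive.py '[{"d":[0,0,-0.02]},{"d":[0,0,-0.038]},{"d":[0,0.012,-0.038]},{"d":[0.001,0.022,-0.035]},{"d":[0.001,0.022,-0.033]}]'
python3 drive.py '[{"d":[0,0,0.006]},{"d":[0,0,0.012]},{"d":[0,-0.002,0.017]},{"d":[0,-0.005,0.022]}]'
```

```text
clock: 14.25
tcp_pos: [0.4817, -0.1961, 0.3405]
orientation: [2.271, 2.17, -0.001]
contact_force: [0.5, 0.2, 0.1]
grip_width: 0.0002
gripper_force: 0.0
clock: 14.65
tcp_pos: [0.4749, -0.1966, 0.3185]
orientation: [-2.273, -2.168, 0.001]
contact_force: [-1.5, 0.1, 3.1]
grip_width: -0.0
gripper_force: 1.8
```

```bash
python3 drive.py '[{"d":[0,-0.004,0.006]},{"d":[0,-0.008,0.012]},{"d":[0,-0.012,0.019]},{"d":[0,-0.016,0.026]},{"d":[0,-0.0195,0.032]}]'
```

```text
clock: 15.15
tcp_pos: [0.4558, -0.1956, 0.2865]
orientation: [2.273, 2.168, 0.0]
contact_force: [-0.4, -0.6, 0.9]
grip_width: 0.0
gripper_force: 0.9
```

```bash
python3 drive.py '[{"d":[0,-0.003,0.006]},{"d":[0,-0.0055,0.012]},{"d":[0,-0.0085,0.018]},{"d":[0,-0.011,0.024]}]'
```

```text
clock: 15.55
tcp_pos: [0.4451, -0.1949, 0.2626]
orientation: [2.273, 2.169, 0.001]
contact_force: [-0.4, -0.7, 1.7]
grip_width: 0.0001
gripper_force: 0.7
```

```bash
python3 drive.py '[{"d":[0,-0.002,0.006]},{"d":[0,-0.004,0.012]},{"d":[0,-0.006,0.018]},{"d":[0,-0.0075,0.024]}]'
```

```text
clock: 15.95
tcp_pos: [0.4373, -0.1946, 0.2385]
orientation: [-2.273, -2.168, 0.0]
contact_force: [0.0, -0.2, 1.2]
grip_width: 0.0005
gripper_force: 0.7
```

```bash
python3 drive.py '[{"d":[0,-0.0015,0.006]},{"d":[0,-0.003,0.012]},{"d":[0,-0.004,0.018]},{"d":[0,-0.005,0.025]}]'
python3 drive.py '[{"d":[0,-0.0006,0.006]},{"d":[0,-0.0012,0.012]},{"d":[0,-0.0018,0.017]},{"d":[0,-0.002,0.021]}]'
```

```text
clock: 16.35
tcp_pos: [0.4324, -0.1943, 0.2135]
orientation: [-2.273, -2.168, -0.0]
contact_force: [-1.2, 0.8, 1.0]
grip_width: -0.0
gripper_force: 0.7
clock: 16.75
tcp_pos: [0.4305, -0.1942, 0.1926]
orientation: [-2.273, -2.168, 0.0]
contact_force: [-0.7, -0.6, 0.6]
grip_width: -0.0002
gripper_force: 0.5
```

```bash
python3 drive.py '[{"d":[0,0,0.003]},{"d":[0,0,0.006]},{"d":[0,0,0.009]},{"d":[0,0,0.009]}]'; python3 -c "
from bench import r, grab_frame, camera_info;o=r.get_obs();print(o['joints'])"
```

```text
clock: 17.15
tcp_pos: [0.4307, -0.1944, 0.1839]
orientation: [2.273, 2.169, -0.0]
contact_force: [-0.5, -0.6, 0.6]
grip_width: -0.0001
gripper_force: 0.0
[-0.33302593  0.40236633  0.77125671  2.17391374 -0.42779437  0.71783578
  0.68054455]
```

```bash
python3 drive.py '[{"d":[0,0,0.0015]},{"d":[0,0,0.003]},{"d":[0,0,0.003]}]'; python3 drive.py '[{"d":[0,0,0.0015]},{"d":[0,0,0.003]},{"d":[0,0,0.003]}]'
```

```text
clock: 17.45
tcp_pos: [0.431, -0.1947, 0.183]
orientation: [-2.273, -2.167, -0.004]
contact_force: [-9.2, 5.2, 30.9]
grip_width: -0.0004
gripper_force: 15.9
clock: 17.75
tcp_pos: [0.4311, -0.195, 0.1824]
orientation: [-2.273, -2.165, -0.009]
contact_force: [-19.2, 11.0, 71.6]
grip_width: 0.0004
gripper_force: 36.6
```

It's on the stop, and the rising force confirms it. I'll back off and check.

```bash
python3 drive.py '[{"d":[0,0,-0.006]},{"d":[0,0,-0.03]},{"d":[0,0,-0.07]},{"d":[0,0,-0.11]},{"d":[0,0,-0.15]}]'
python3 drive.py '[{"d":[0.04,-0.02,-0.02]},{"d":[0.08,-0.02,-0.02]},{"d":[0.12,-0.02,-0.02]},{"d":[0.15,-0.02,-0.02]},{"d":[0.15,-0.02,-0.02]}]'
python3 - <<'E'
from h import *
np.set_printoptions(precision=4,suppress=True)
p,_=grab_frame("scene");t,_=grab_frame("top")
cv2.imwrite("pics/d.png",np.hstack([cv2.resize(p[160:310,140:340],(400,300)),cv2.resize(t[120:300,150:390],(400,300))]))
E
```

```text
clock: 18.25
tcp_pos: [0.4303, -0.1945, 0.3294]
orientation: [-2.274, -2.168, 0.001]
contact_force: [1.1, -0.4, -0.5]
grip_width: 0.0001
gripper_force: 0.0
clock: 18.75
tcp_pos: [0.4178, -0.0396, 0.3482]
orientation: [-2.265, -2.176, -0.002]
contact_force: [0.6, 1.2, -0.1]
grip_width: -0.0003
gripper_force: 0.0
```

View pics/d.png

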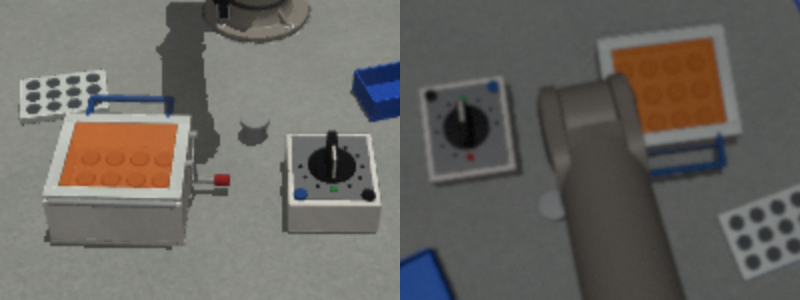

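The lid lies flat and shut, with the handle at crop (130,100). The selector still points at green (333,189), the loose parts are where they were, and the arm touches nothing.

```bash
python3 -c "
from bench import r, grab_frame, camera_info;print(r.hand_in())"
```

```text
the job is handed in; nothing more can be done
None
```

The selector is on six, the stay is broken, the lid is fully shut and the arm is clear of everything; I handed the job in at about 19 s. Contact with the handle briefly reached about 25–30 N partway down, and about 75 N at the wrist when pressing the lid onto its stop.

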